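# Set the spring dividers to the belt-hole spacing

### The job

Slide the aluminium strap-end template across the paper, without lifting it, until its long side lies flush along the near side of the steel straightedge, so that it cannot creep. Then pick up the spring dividers by their legs and squeeze them until the points are as far apart as the two holes nearest the template's pointed end (25 mm), ready for the nut to be run down. Finish while still holding them so, off the bench and with the gap steady, one point in or just above each of those two holes without resting on the template, and leave the palette, jug, brush and binder clip where they are.

Things in the scene. Friction and masses are not known exactly. Their poses are not given: they have to be found in the camera images.
- straightedge: Fixed steel straightedge, 600 x 40 x 8 mm, lying across the far part of the work area. A round dark steel weight (52 mm across, 58 mm tall) stands on it 262 mm either side of the middle. Origin: middle of its underside; y along it, x across it, away from the robot; near side at x = -20 mm.
- template: Loose strap-end template: aluminium plate 6 mm thick, 38 mm wide (x), 120 g, five 6 mm through-holes along its middle 25 mm apart, 90 degree pointed end. Long sides straight from y = -77.5 to +77.5 mm; tip at +96.5 mm. Origin: underside, middle of the straight part. Starts on the near side of the straightedge, up to 0.5 rad askew, point to the left. Flush: origin at straightedge x = -39 mm.
- hole_a (a point): Centre of the mouth (top face) of the hole nearest the pointed end, 47.5 mm from the template's origin along its +y. Axes as the template's.
- hole_b (a point): Centre of the mouth (top face) of the next hole, 25 mm from hole_a, 22.5 mm from the template's origin along its +y.
- dividers: Loose dark steel spring dividers lying flat, 65 g, 185 mm long, 9 mm thick: round bow spring (37 mm) and short handle behind, two straight legs spreading like tweezers to slim points. Origin: underside, midway between the legs; x forward to the points, z up. Leg pivots at x = -58, y = +-6 mm. Screw at x = -31 mm with an 8 mm brass nut outside the left leg: keep fingers ahead of x = -20 mm.
- left_point (a point): Tip of the left leg's point (+y side), 70 mm ahead of the dividers' origin and 4.5 mm above their underside. The last 27 mm of each leg is a slim bright cone, 5 mm thick at its root, at mid-thickness of the leg. At rest the two tips are 60 mm apart.
- right_point (a point): Tip of the right leg's point (-y side), likewise. It mirrors the left one.
- handle (a point): Middle of the bright knurled handle (9 mm thick) on the dividers' axis, 104 mm behind their origin, 4.5 mm above their underside. The dividers' centre of mass is about 23 mm behind their origin: pinched only lightly, they droop at this end when lifted.
- left_leg (a joint): Squeeze angle of either leg (always alike): 0 at rest, 0.137 rad at 25 mm between tips, 0.23 shut. Across the legs at the origin the outer faces are 46 mm apart at rest; at the 25 mm gap they are parallel and 30 mm apart, from x = -46 to +44 mm; there 1 mm narrower brings the tips 2.2 mm closer. Spring: 6 N per side at first, 12 N at the 25 mm gap.
- palette: Bystander: round white plastic paint palette with shallow wells, 176 mm across, 10 mm high, to the right. Origin: centre of its underside.
- dye_jug: Bystander: grey plastic dye jug with a black cap, 75 x 120 x 192 mm, far left. Origin: centre of its underside.
- brush: Bystander: thin brush with a dark green handle, 180 mm long, beyond the straightedge. Origin: its middle.
- binder_clip: Bystander: black binder clip, 32 mm wide, standing with its wire handles up, beyond the straightedge. Origin: centre of its underside.
Not all that is in view belongs to the job. Several things have the shape of the dividers; the one meant has the colours described above.

How it is judged:
On the way, in this order (a step that is already met when the one before it is completed fails the run):
1. the template lies flat with its long side flush along the near side of the straightedge (x of template in the frame of straightedge between -0.043 and -0.0365 m and y of template in the frame of straightedge between -0.2 and 0.2 m and angle between the y axis of template and the y axis of straightedge, either way round below 0.04 rad and height (world z) of template below 0.003 m), for 0.3 s.
2. the dividers are picked up in the fingers, clear of the bench (contact force between the fingers and dividers above 2 N and height (world z) of each of handle, left_point, right_point above 0.0075 m), for 0.2 s.
3. squeezed to a 25 mm gap and held steady for 1.5 s with a point over each of the two holes (all of step 1 and contact force between the fingers and dividers above 2 N and height (world z) of handle above 0.0075 m and contact force between dividers and template below 0.5 N and contact force between dividers and straightedge below 0.1 N and distance between left_point and right_point between 0.022 and 0.028 m and ((horizontal distance between left_point and hole_a below 0.004 m and z of left_point in the frame of hole_a between -0.002 and 0.012 m and horizontal distance between right_point and hole_b below 0.004 m and z of right_point in the frame of hole_b between -0.002 and 0.012 m) or (horizontal distance between right_point and hole_a below 0.004 m and z of right_point in the frame of hole_a between -0.002 and 0.012 m and horizontal distance between left_point and hole_b below 0.004 m and z of left_point in the frame of hole_b between -0.002 and 0.012 m)) and velocity of joint left_leg between -0.1 and 0.1 rad/s and linear speed of dividers below 0.02 m/s), for 1.5 s.
At the end, for the whole second after the job is handed in: Template flat, within 4 mm of the straightedge and 0.04 rad of parallel; dividers squeezed in the fingers, handle raised 3 mm, pressing on the template under 0.5 N; points still, 22-28 mm apart, each within 4 mm sideways of its hole centre, 2 mm below to 12 mm above the top face (all of step 3); the arm keeps its last pose, push and grip.
It fails at once if the template is lifted off the bench or tipped (height (world z) of template above 0.01 m or angle between template's own z axis and vertical above 0.25 rad).
It fails at once if a bystander is moved more than 30 mm (distance of any of palette, dye_jug, brush, binder_clip from where it was at the start of the episode above 0.03 m).
It also fails if it takes over 58 s, if anything falls off the work surface, if the arm or the gripper's body presses on something with over 40 N, if the wrist force passes 120 N, or if a joint passes its speed limit or range.

### The arm

A 6-joint arm with a two-finger parallel gripper is mounted at the origin on the work surface. World frame = base frame: x ahead of the robot, y to its left, z up, the work surface at z = 0. Lengths are in m, angles in rad, forces in N, time in s.
With the tool pointing down it reaches from about 0.4 to 0.825 m from the base axis. Payload 7 kg.
Tool frame: the origin (TCP) lies at the very end of the fingers, on their centre line; the grasp point (between the pads) lies 19 mm behind it; z points along the fingers, x is the direction in which the jaws open and shut, and the axes are right-handed (so a half turn about z gives the same grasp; the last joint's range is limited). The gripper opens to 88 mm and grips with 3 to 60 N. Pads are 19 mm wide; open, the fingers measure 130 mm over their backs; the gripper's body (78 mm by 193 mm) begins 47 mm behind the grasp point.
Start: joints at [1.389, 0.359, 0.012, 0, -1.224, -0.288], TCP at [0.306, 0.602, 0.227] pointing down, gripper open.
Joint ranges: [-3.07, 3.07], [-1.43, 2.12], [-1.02, 1.25], [-3.03, 1.67], [-3.05, -0], [-3.03, 3.03]. Speed limits (rad/s): [2.39, 2.39, 3.01, 3.14, 3.14, 3.14].

### API

Orientations are given as [roll, pitch, yaw] about the fixed x, y, z axes, in that order (R = Rz(yaw) Ry(pitch) Rx(roll)).
In Python, from station import telemetry, grab_frame, arm, regions_of, pinpoint gives the robot as it stands. The module is installed in compiled form; this text tells all that it offers.
- The arm moves only by the shell command python3 -m inch 'ROWS' [FORCE]. ROWS is text: rows parted by semicolons, each of 7 numbers parted by spaces: the opening, from 0 (shut) to 1 (fully open), then the shift along the world's x, y, z in cm, then the turn, a rotation vector about the world's x, y, z in degrees. A call has 1 to 12 rows; each row is the pose to reach, as a shift and turn from the pose measured when the call began; what a row does not reach only later rows make up. A row lasts 1/8 s, in which the tool goes at most 62.5 mm and 10.7 degrees, less where a joint would pass 70% of its speed; a pose out of reach is approached as far as the arm can. A call with a gripper value outside its range is refused whole. The fingers move at their own pace and stop on an object; FORCE is the grip in N (left out, the last holds). Time passes only in rows, so rows that repeat a pose let the fingers close. It gives the time, the measured TCP pose, the force and the opening at its end, in the units of the state.
- telemetry.get_state(): the state, without advancing time (a new reading comes with each control period).
- grab_frame(name): name is "scene" or "top" or "wrist"; returns a dict with "pixels" (384x512x3 uint8, red, green, blue), "fx", "fy", "cx", "cy" (pixels), "R" (3x3) and "t" (3): a world point X has camera coordinates R X + t. Camera axes: x right, y down, z forward; pixel columns grow to the right and rows downward; lengths in m; the calibration is good to about 2 mm. A picture is of the moment at which its call begins. There is no depth.
- arm.job_done(): hands the job in, once; it reports no verdict.
Trained networks look in the newest picture that a camera, given by its name, has taken for a name from the list of things; names that differ only in an ending like _2 or _b are one class to them, and where a whole thing is asked for, a point or a joint stands for the part that bears it (a point fixed in the world has none). Each returns a list of dicts, best first, with "p" (0 to 1); they miss things now and then, are a little off and sometimes report something else, mostly with a low value. They report only what shows in the picture. A call takes as long as a camera call. They do not tell look-alikes from the thing itself.
- regions_of(camera, name): "pixels" (384x512 bool, what is visible of it) and "bbox" ([left, top, right, bottom] in pixels, round what is visible of it).
- pinpoint(camera, name): "location" ([column, row] in pixels: a listed point, or the origin of a listed thing).
The state is a dict: "t": time; "q": joint angles; "qd": joint speeds; "joint_efforts": joint torques, N m; "eef_pos": TCP position; "ee_rot": TCP orientation; "force": force on the tool from outside, world axes, zero at the start; "moment": the same for the moment, N m; "width": finger opening in m.
Only numpy, scipy, OpenCV 4.12 (cv2) and the standard library are available. Lean on these libraries where they do the work, as an engineer would, in place of code of your own. Each camera call takes 0.05 s, during which the arm holds its last target. There are 200 camera calls.

## Working session

There is one attempt and no reset: what is moved stays moved. The work goes in short steps, Python scripts to look and compute and a shell command to move; the robot and the scene stay as the last step left them, time stands still between calls to the robot, and variables do not carry over. Pictures are saved under pics/ and viewed, about 8 in all and at most 12, crops included, and the job is handed in when it is done.

```bash
mkdir -p pics; cat > h.py <<'E'
import numpy as np, cv2
from station import telemetry, grab_frame, arm, regions_of, pinpoint
def save(f,name,crop=None,s=1):
    im=f["pixels"][:,:,::-1]
    if crop: l,t,r,b=crop; im=im[t:b,l:r]
    cv2.imwrite("pics/"+name,cv2.resize(im,None,fx=s,fy=s,interpolation=cv2.INTER_CUBIC))
def ray(f,uv,z):
    R=np.array(f["R"]);t=np.array(f["t"]);c=-R.T@t
    d=R.T@np.array([(uv[0]-f["cx"])/f["fx"],(uv[1]-f["cy"])/f["fy"],1]); return c+d*(z-c[2])/d[2]
def proj(f,X):
    p=np.array(f["R"])@np.array(X)+np.array(f["t"]); return np.array([f["fx"]*p[0]/p[2]+f["cx"],f["fy"]*p[1]/p[2]+f["cy"]])
def pts(cam,f,names):
    for n,z in names:
        for d in pinpoint(cam,n)[:5]: print(cam,n,round(d["p"],2),np.round(d["location"]),np.round(ray(f,d["location"],z),4))
E
python3 - <<'E'
from h import *
s=telemetry.get_state(); print(s)
for c in("top","scene"):
    f=grab_frame(c); save(f,c+"0.png",s=1.5); print(c,np.round(-np.array(f["R"]).T@f["t"],3),f["fx"])
    pts(c,f,[("straightedge",0),("template",0),("hole_a",.006),("hole_b",.006),("dividers",0),("left_point",.0045),("right_point",.0045),("handle",.0045),("palette",0),("dye_jug",0),("brush",0),("binder_clip",0)])
E
```

```text
{'t': 0.0, 'q': array([ 1.38912586e+00,  3.59392051e-01,  1.10431737e-02, -3.58404922e-04,
       -1.22411576e+00, -2.88121531e-01]), 'qd': array([-2.77744346e-04, -2.89449254e-04, -6.70491567e-05,  1.64199496e-03,
       -7.29225574e-04, -7.50093262e-04]), 'joint_efforts': array([-1.18738695e-03, -5.82705116e+01,  2.93058211e+01,  6.99716136e+00,
        6.69296103e-03, -1.60646036e-04]), 'eef_pos': array([0.30535696, 0.60141439, 0.22561105]), 'ee_rot': array([-3.14144159e+00, -1.69528160e-03, -2.04071052e+00]), 'force': array([-0.26639294,  0.29020075, -0.12836012]), 'moment': array([-0.02078404,  0.0127362 , -0.00805656]), 'width': 0.0880301053286915}
top [0.452 0.11  1.65 ] 480.66062734811885
top straightedge 0.56 [305. 163.] [ 0.6464 -0.0835  0.    ]
top straightedge 0.42 [229. 185.] [0.5711 0.1768 0.    ]
top template 0.83 [315. 209.] [ 0.4882 -0.1191  0.    ]
top hole_a 0.93 [300. 218.] [ 0.4595 -0.0647  0.006 ]
top hole_a 0.65 [308. 213.] [ 0.4751 -0.0911  0.006 ]
top hole_b 0.93 [300. 218.] [ 0.4595 -0.0647  0.006 ]
top hole_b 0.65 [308. 213.] [ 0.4751 -0.0911  0.006 ]
top d
[... 1390 characters left out ...]
5.] [ 0.6509 -0.0822  0.0045]
scene left_point 0.52 [291. 191.] [0.5692 0.2361 0.0045]
scene right_point 0.62 [118. 196.] [ 0.262  -0.2436  0.0045]
scene right_point 0.59 [330. 106.] [0.3072 0.6328 0.0045]
scene right_point 0.53 [275. 200.] [0.5687 0.1682 0.0045]
scene handle 0.79 [166. 184.] [ 0.3073 -0.0885  0.0045]
scene handle 0.58 [258. 164.] [0.4052 0.2147 0.0045]
scene handle 0.46 [349. 132.] [0.4657 0.5896 0.0045]
scene handle 0.26 [292. 189.] [0.5649 0.2407 0.0045]
scene palette 0.69 [ 90. 263.] [ 0.4522 -0.4097  0.    ]
scene dye_jug 0.71 [352. 184.] [0.6605 0.4234 0.    ]
scene brush 0.6 [307. 247.] [0.7664 0.1422 0.    ]
scene binder_clip 0.6 [231. 304.] [ 0.7927 -0.1416  0.    ]
```

View pics/top0.png

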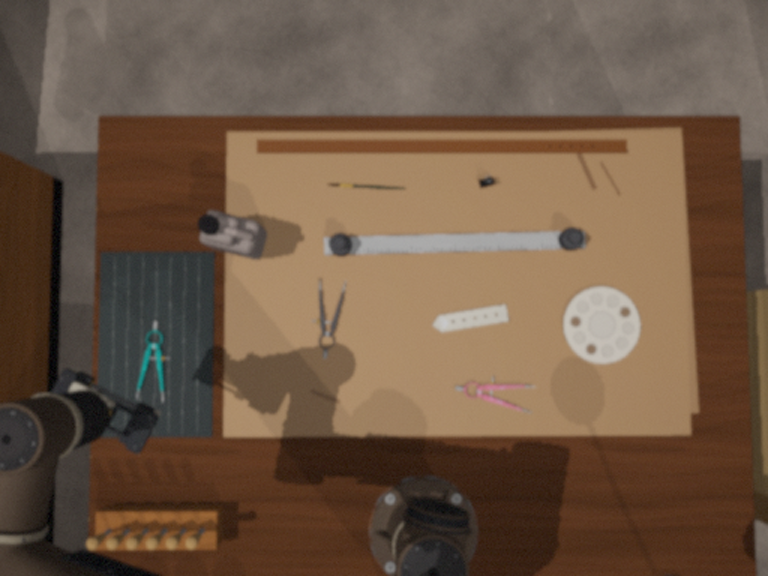

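```bash
python3 - <<'E'
from h import *
f=grab_frame("top")
p=f["pixels"]
a=p[170:290,85:125]; 
def c(l,t,r,b,s): return cv2.resize(p[t:b,l:r,::-1],None,fx=s,fy=s,interpolation=cv2.INTER_CUBIC)
A=c(190,170,390,290,4)
cv2.imwrite("pics/c1.png",A)
m=regions_of("top","template")
for d in m[:2]:
    ys,xs=np.nonzero(d["pixels"]); print(d["p"],len(xs),cv2.minAreaRect(np.c_[xs,ys].astype(np.float32)))
E
```

```text
0.78 601 ((313.30108642578125, 211.4257354736328), (12.964755058288574, 49.81962966918945), 79.50852966308594)
```

View pics/c1.png

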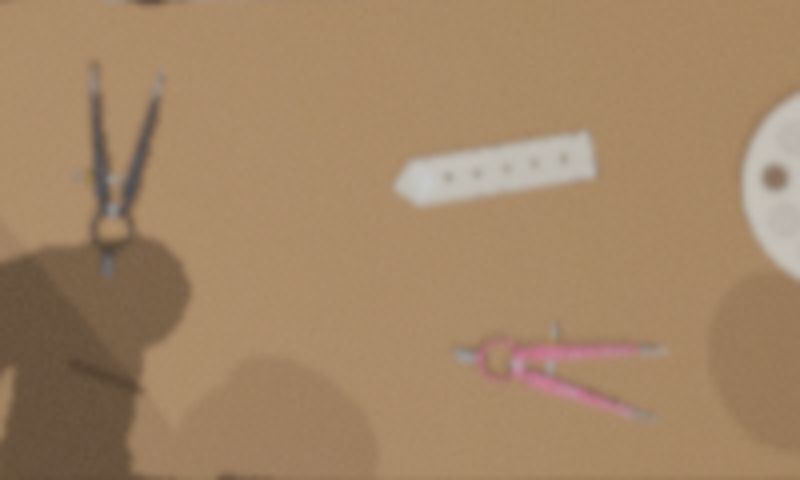

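Look-alikes in the top picture: dark grey at about (218,213), teal on the mat at (101,245), and pink at (327,262). Only the dark one, with a brass nut left of its leg, fits the description, and the enlarged crop confirms it. The template's holes run from (302,214) to (331,209), with the point to the left. I'll use the open fingers as a two-point pusher, jaw axis along the straightedge.

```bash
python3 -m inch '1 12 -20 -2 0 0 10; 1 12 -20 -2 0 0 20; 1 12 -20 -2 0 0 28; 1 12 -20 -2 0 0 28; 1 11.5 -72 -4 0 0 28; 1 11.5 -72 -4 0 0 28; 1 11.5 -72 -4 0 0 28; 1 11.5 -72 -4 0 0 28; 1 11.5 -72 -4 0 0 28; 1 11.5 -72 -4 0 0 28; 1 11.5 -72 -4 0 0 28; 1 11.5 -72 -4 0 0 28'
python3 - <<'E'
from h import *
s=telemetry.get_state(); print(s["eef_pos"],s["ee_rot"])
f=grab_frame("wrist"); save(f,"w1.png",s=1.5); print(-np.array(f["R"]).T@f["t"])
pts("wrist",f,[("template",0),("hole_a",.006),("straightedge",0)])
f=grab_frame("top")
for d in regions_of("top","straightedge")[:2]:
    ys,xs=np.nonzero(d["pixels"]); P=np.array([ray(f,p,.008)[:2] for p in zip(xs,ys)])
    print(d["p"],len(xs),cv2.minAreaRect(P.astype(np.float32)),cv2.fitLine(P.astype(np.float32),cv2.DIST_L1,0,.01,.01).ravel())
E
```

```text
t: 2.9
eef_pos: [0.4207, -0.0996, 0.1879]
ee_rot: [-3.14, 0.0, -1.551]
force: [2.3, 0.3, 1.4]
width: 0.0877
[ 0.42066011 -0.09960926  0.18794938] [-3.13973885e+00  2.19612165e-04 -1.55122207e+00]
[ 0.49758909 -0.0980797   0.34622337]
wrist template 0.69 [278. 121.] [ 0.4762 -0.1161  0.    ]
wrist hole_a 0.86 [261. 127.] [ 0.4689 -0.0965  0.006 ]
wrist hole_a 0.58 [238. 129.] [ 0.4668 -0.0717  0.006 ]
0.8 2180 ((0.6535045504570007, -0.07775327563285828), (0.05558513477444649, 0.60024493932724), 1.455864667892456) [ 0.02461586 -0.99969697  0.6526995  -0.0685791 ]
```

View pics/w1.png

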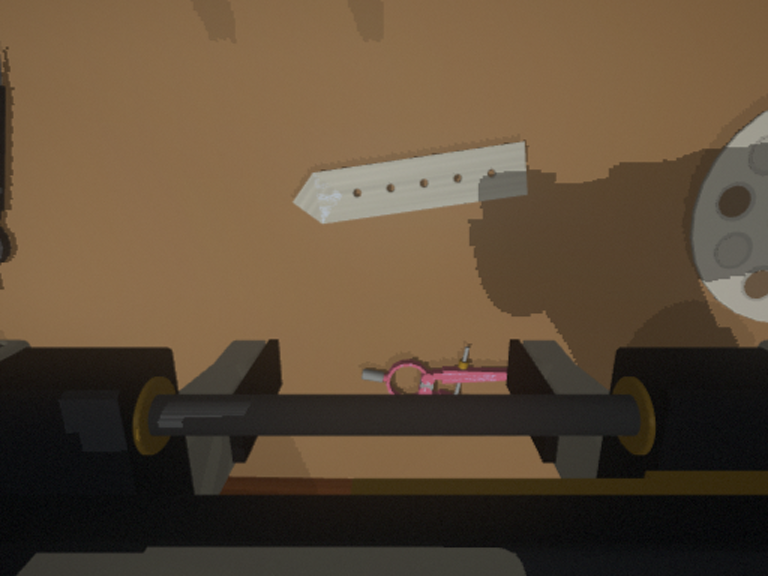

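The wrist picture shows the template with its point at (295,200) and holes from (357,193) to (491,173), clear ahead of the fingers, and the pink look-alike is behind them. The fingers can go straight down.

```bash
python3 -m inch '1 0 -1.5 -6 0 0 0; 1 0 -1.5 -12 0 0 0; 1 0 -1.5 -16 0 0 0; 1 0 -1.5 -18 0 0 0; 1 0 -1.5 -18.4 0 0 0; 1 0 -1.5 -18.4 0 0 0'
python3 -m inch '1 1 0 0 0 0 .3; 1 2 0 0 0 0 .3; 1 3 0 0 0 0 .3; 1 4 0 0 0 0 .3; 1 5 0 0 0 0 .3; 1 6 0 0 0 0 .3; 1 7 0 0 0 0 .3; 1 8 0 0 0 0 .3; 1 9 0 0 0 0 .3; 1 10 0 0 0 0 .3; 1 11 0 0 0 0 .3; 1 12 0 0 0 0 .3'
python3 - <<'E'
from h import *
f=grab_frame("wrist"); save(f,"w2.png",s=1.5)
pts("wrist",f,[("template",0),("hole_a",.006),("straightedge",0)])
E
```

```text
t: 3.95
eef_pos: [0.4216, -0.1114, 0.0039]
ee_rot: [-3.141, 0.0, -1.55]
force: [-0.7, -0.1, 0.4]
width: 0.0872
t: 5.45
eef_pos: [0.5414, -0.1117, 0.0039]
ee_rot: [3.141, -0.0, -1.545]
force: [-4.5, 0.7, 6.0]
width: 0.0875
wrist template 0.55 [276. 190.] [ 0.5701 -0.1182  0.    ]
wrist hole_a 0.74 [195. 196.] [ 0.5677 -0.0741  0.006 ]
wrist hole_a 0.56 [242. 201.] [ 0.5652 -0.0995  0.006 ]
wrist straightedge 0.91 [198.  32.] [ 0.6494 -0.0774  0.    ]
```

View pics/w2.png

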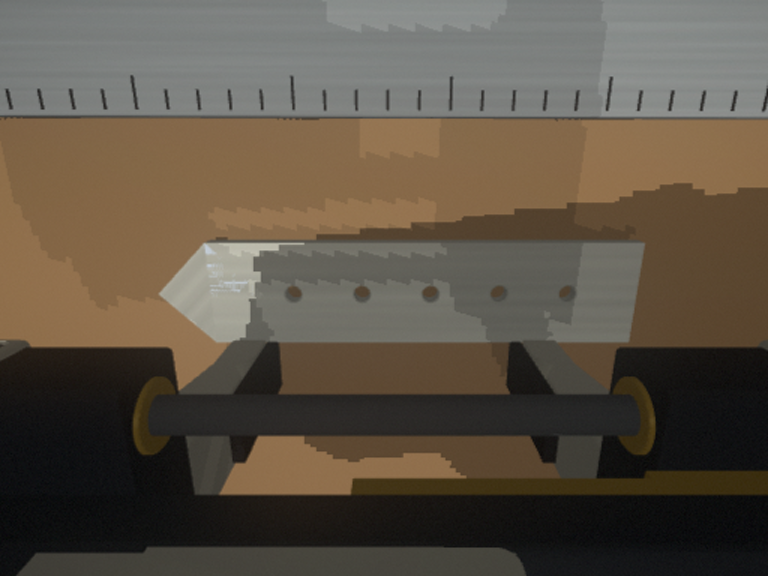

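The template is square to the fingers, with its far edge at row 242 and the straightedge's edge at row 118, about 42–46 mm apart. I'll push on and slow down at the end.

```bash
python3 -m inch '1 1 0 0 0 0 0; 1 2 0 0 0 0 0; 1 3 0 0 0 0 0; 1 3.4 0 0 0 0 0; 1 3.6 0 0 0 0 0; 1 3.8 0 0 0 0 0; 1 4 0 0 0 0 0'
python3 - <<'E'
from h import *
f=grab_frame("wrist")
e=[[ray(f,(u/1.5,118/1.5),.008)]for u in(384,)];
g=cv2.cvtColor(f["pixels"],cv2.COLOR_RGB2GRAY); save(f,"w3.png",(0,50,512,250),1.5)
pts("wrist",f,[("template",0),("hole_a",.006),("straightedge",0)])
E
```

```text
t: 6.52
eef_pos: [0.5822, -0.1113, 0.0038]
ee_rot: [-3.14, 0.0, -1.545]
force: [-0.2, -0.0, 0.0]
width: 0.0876
wrist template 0.85 [280. 190.] [ 0.6111 -0.1203  0.    ]
wrist hole_a 0.77 [240. 198.] [ 0.6074 -0.0982  0.006 ]
wrist hole_a 0.74 [194. 194.] [ 0.6093 -0.0731  0.006 ]
wrist straightedge 0.77 [199. 121.] [ 0.6476 -0.0761  0.    ]
```

View pics/w3.png

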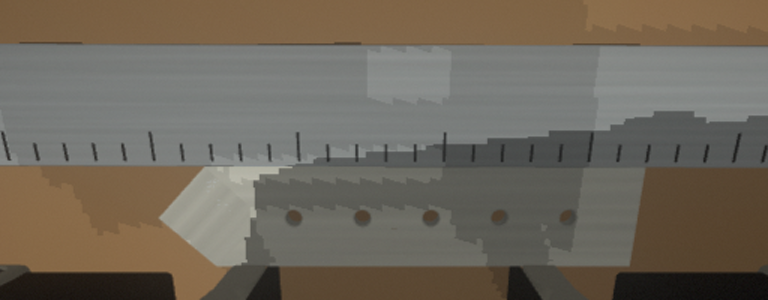

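The gap has almost closed at row 166 and both edges are parallel, but no contact force shows yet. I'll press gently until it does.

```bash
for i in 1; do python3 -m inch '1 .1 0 0 0 0 0; 1 .2 0 0 0 0 0; 1 .25 0 0 0 0 0'; done; python3 -m inch '1 .1 0 0 0 0 0; 1 .15 0 0 0 0 0; 1 .15 0 0 0 0 0'
```

```text
t: 7.1
eef_pos: [0.5827, -0.1114, 0.0035]
ee_rot: [3.14, 0.0, -1.545]
force: [-7.9, 2.4, 6.8]
width: 0.0876
t: 7.48
eef_pos: [0.5826, -0.1114, 0.0035]
ee_rot: [3.137, 0.0, -1.546]
force: [-5.7, 2.1, 5.5]
width: 0.0876
```

Contact: the arm stopped 2 mm short of the command at about 7 N, so the template is flush. Next I'll back off, rise and hover before the dividers.

```bash
python3 -m inch '1 -1.5 0 0 0 0 0; 1 -3 0 0 0 0 0; 1 -5 0 6 0 0 0; 1 -8 0 12 0 0 0; 1 -12 7 18 0 0 -4; 1 -14 13 20 0 0 -7.6; 1 -15 20 20 0 0 -7.6; 1 -15 26 20 0 0 -7.6; 1 -15 31.5 20 0 0 -7.6; 1 -15 31.5 20 0 0 -7.6; 1 -15 31.5 20 0 0 -7.6'
python3 - <<'E'
from h import *
f=grab_frame("wrist"); save(f,"w4.png",s=1.5)
pts("wrist",f,[("dividers",0),("left_point",.0045),("right_point",.0045),("handle",.0045)])
f=grab_frame("top")
pts("top",f,[("template",0),("dividers",0),("left_point",.0045),("right_point",.0045),("handle",.0045)])
E
```

```text
t: 8.85
eef_pos: [0.432, 0.2056, 0.2034]
ee_rot: [3.137, 0.001, -1.675]
force: [-0.5, -0.6, -0.7]
width: 0.0878
wrist dividers 0.57 [252. 112.] [0.4955 0.211  0.    ]
wrist left_point 0.57 [229.  49.] [0.564  0.229  0.0045]
wrist left_point 0.17 [278.  43.] [0.5645 0.1753 0.0045]
wrist right_point 0.73 [257. 200.] [0.3896 0.2172 0.0045]
wrist right_point 0.56 [278.  44.] [0.5638 0.1748 0.0045]
wrist handle 0.66 [256. 197.] [0.3933 0.2179 0.0045]
wrist handle 0.55 [496. 230.] [ 0.3163 -0.0855  0.0045]
top template 0.92 [315. 170.] [ 0.6241 -0.1202  0.    ]
top dividers 0.6 [102. 245.] [0.3663 0.6089 0.    ]
top dividers 0.46 [336. 262.] [ 0.3069 -0.1862  0.    ]
top dividers 0.41 [215. 206.] [0.4994 0.2247 0.    ]
top left_point 0.67 [108. 270.] [0.2842 0.587  0.0045]
top left_point 0.51 [356. 258.] [ 0.3206 -0.2551  0.0045]
top right_point 0.57 [228. 183.] [0.5774 0.1808 0.0045]
top right_point 0.45 [ 89. 269.] [0.2867 0.6504 0.0045]
top handle 0.7 [306. 256.] [ 0.3278 -0.0852  0.0045]
top handle 0.63 [100. 215.] [0.4695 0.6153 0.0045]
top handle 0.4 [302. 162.] [ 0.6514 -0.0743  0.0045]
top handle 0.3 [303. 174.] [ 0.6075 -0.0757  0.0045]
```

View pics/w4.png

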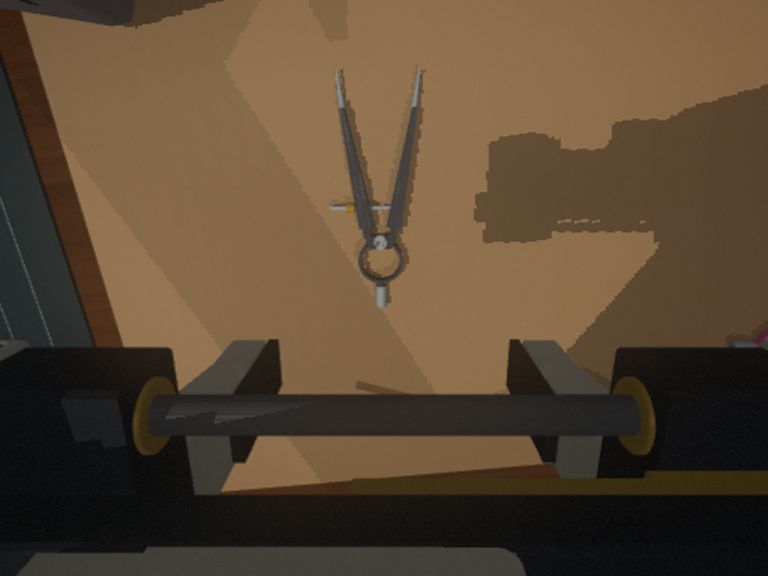

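The dark dividers show with points at (338,70) and (420,70), nut at (350,208) and handle at (381,296). That puts the origin near (0.495, 0.208) at yaw -0.093, and tips to handle measure 172 mm against 174. I'll go down and grip at x ≈ -3 mm.

```bash
python3 -m inch '1 6 .3 -6 0 0 .6; 1 6 .3 -12 0 0 .6; 1 6 .3 -17 0 0 .6; 1 6 .3 -19.5 0 0 .6; 1 6 .3 -20.2 0 0 .6; 1 6 .3 -20.2 0 0 .6; 1 6 .3 -20.2 0 0 .6'
python3 -m inch '.42 0 0 0 0 0 0; .42 0 0 0 0 0 0; .42 0 0 0 0 0 0;.42 0 0 0 0 0 0;.42 0 0 0 0 0 0;.42 0 0 0 0 0 0' 40
python3 -m inch '.36 0 0 0 0 0 0; .36 0 0 0 0 0 0; .36 0 0 0 0 0 0;.36 0 0 0 0 0 0'
python3 - <<'E'
from h import *
f=grab_frame("wrist"); save(f,"w5.png",s=1.5)
pts("wrist",f,[("left_point",.0045),("right_point",.0045)])
E
```

```text
t: 10.28
eef_pos: [0.4935, 0.2068, 0.0026]
ee_rot: [3.138, 0.002, -1.668]
force: [0.1, -0.6, -0.3]
width: 0.0874
t: 11.02
eef_pos: [0.4937, 0.207, 0.0027]
ee_rot: [3.139, 0.002, -1.668]
force: [0.5, 0.6, 0.8]
width: 0.0381
t: 11.52
eef_pos: [0.4937, 0.207, 0.0027]
ee_rot: [3.139, 0.002, -1.668]
force: [1.2, 1.0, 0.4]
width: 0.032
wrist right_point 0.9 [296. 114.] [0.5618 0.1831 0.0045]
```

View pics/w5.png

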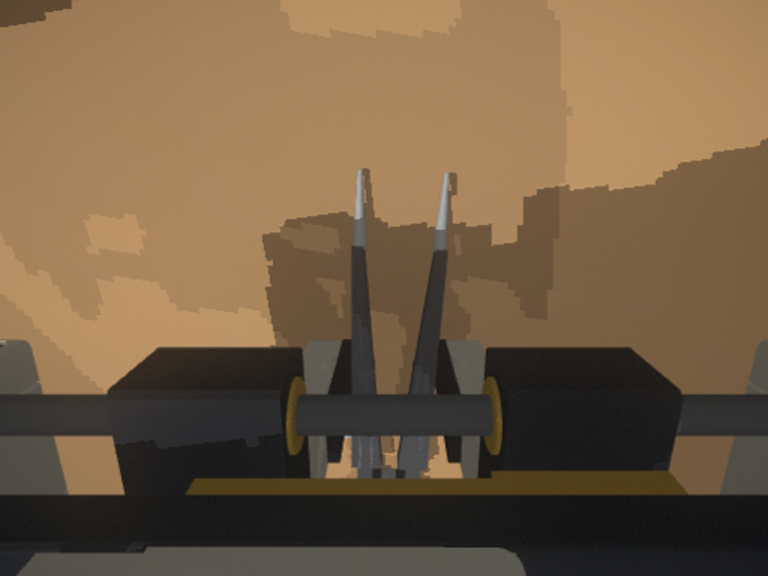

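The points are at (362,170) and (450,174), about 32 mm apart, so they are held between the pads but not yet closed enough. I'll squeeze further and lift slightly.

```bash
python3 -m inch '.335 0 0 0 0 0 0; .335 0 0 0 0 0 0; .335 0 0 0 0 0 0;.335 0 0 .5 0 0 0;.335 0 0 1.5 0 0 0;.335 0 0 3 0 0 0;.335 0 0 3 0 0 0;.335 0 0 3 0 0 0'
cat >> h.py <<'E'
def tips(f,z,ref=None):
    "bright-cone tips by the network"
    return {n:[(round(d["p"],2),np.round(d["location"],1),np.round(ray(f,d["location"],z),4)) for d in pinpoint("wrist",n)[:3]] for n in("left_point","right_point","handle")}
E
python3 - <<'E'
from h import *
f=grab_frame("wrist"); save(f,"w6.png",s=1.5)
s=telemetry.get_state();print(s["eef_pos"],s["ee_rot"],s["width"]); print(tips(f,s["eef_pos"][2]+.002))
g=grab_frame("scene"); save(g,"s6.png",(200,110,330,260),4)
for n in("left_point","right_point","handle"):print(n,[(round(d["p"],2),d["location"])for d in pinpoint("scene",n)[:3]])
E
```

```text
t: 12.68
eef_pos: [0.4937, 0.207, 0.033]
ee_rot: [3.139, 0.003, -1.668]
force: [-0.6, 0.2, -0.5]
width: 0.0296
[0.49350253 0.20686099 0.03260863] [ 3.13863807e+00  2.21311024e-03 -1.66843613e+00] 0.029636166234771888
{'left_point': [(0.57, array([244.4, 112.9]), array([0.5651, 0.2091, 0.0346]))], 'right_point': [(0.66, array([290.9, 112.7]), array([0.5629, 0.1858, 0.0346]))], 'handle': []}
left_point [(0.66, [269.9, 175.3]), (0.6, [123.1, 205.3]), (0.45, [318.7, 107.4])]
right_point [(0.7, [118.2, 196.9]), (0.64, [305.3, 249.3]), (0.53, [327.0, 102.5])]
handle [(0.7, [348.1, 132.2]), (0.58, [168.2, 183.6])]
```

View pics/w6.png

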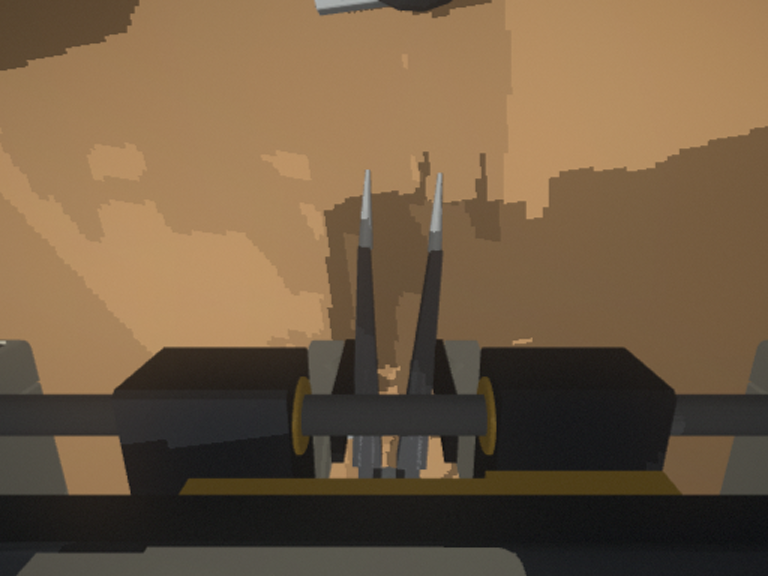

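View pics/s6.png

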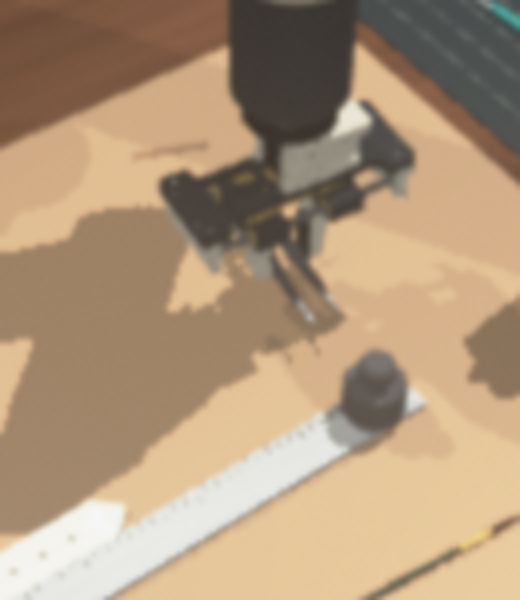

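The points are at (367,171) and (439,174), about 26 mm apart, and nothing droops. The scene crop shows the dividers clear of the bench with the template against the straightedge. Comparing tips and holes in the wrist view gives a TCP target of about (0.538, -0.085). I'll squeeze a hair more and carry them there, hovering first.

```bash
python3 -m inch '.328 0 0 1 0 0 0; .328 0 -3 2 0 0 1; .328 0 -7 2 0 0 3; .328 0 -11 2 0 0 5; .328 0 -15 2 0 0 7; .328 0 -19 2 0 0 7; .328 1 -23 2 0 0 7;.328 2.5 -26 2 0 0 7;.328 3.7 -28 1 0 0 7;.328 4.4 -29.2 .2 0 0 7;.328 4.4 -29.2 -.3 0 0 7;.328 4.4 -29.2 -.3 0 0 7'
python3 - <<'E'
from h import *
f=grab_frame("wrist"); save(f,"w7.png",(100,60,400,240),2.6)
s=telemetry.get_state();print(s["eef_pos"],s["ee_rot"],s["width"]); print(tips(f,s["eef_pos"][2]+.002))
pts("wrist",f,[("hole_a",.006),("hole_b",.006)])
E
```

```text
t: 14.58
eef_pos: [0.5369, -0.0847, 0.0291]
ee_rot: [3.137, 0.002, -1.546]
force: [-1.0, -0.3, -0.8]
width: 0.0289
[ 0.53719589 -0.08458379  0.02941682] [ 3.13791019e+00  1.77070549e-03 -1.54541543e+00] 0.02930254876808296
{'left_point': [(0.55, array([246.1, 116.9]), array([ 0.6057, -0.0747,  0.0314]))], 'right_point': [(0.63, array([291. , 114.3]), array([ 0.6076, -0.0972,  0.0314]))], 'handle': [(0.75, array([326.7, 106.6]), array([ 0.6117, -0.1148,  0.0314]))]}
wrist hole_a 0.97 [245. 108.] [ 0.6091 -0.0727  0.006 ]
wrist hole_a 0.95 [292. 115.] [ 0.6058 -0.1004  0.006 ]
wrist hole_b 0.97 [245. 108.] [ 0.6091 -0.0727  0.006 ]
wrist hole_b 0.95 [292. 115.] [ 0.6058 -0.1004  0.006 ]
```

View pics/w7.png

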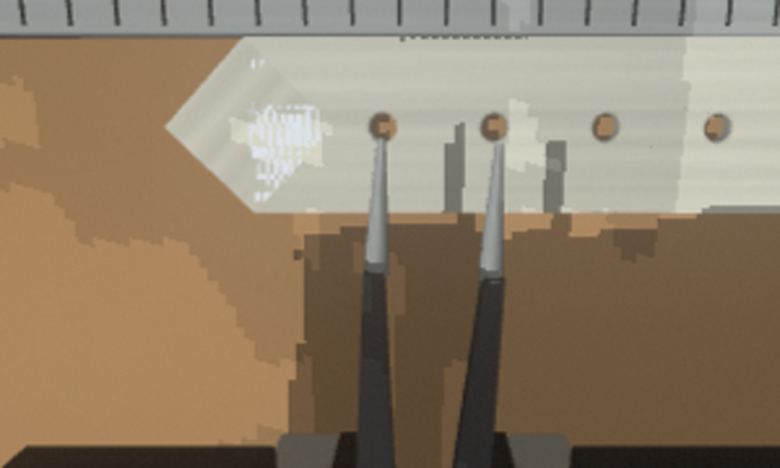

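Tips in the full image are at (247.3,112.7) and (292.3,114.6), and the two holes at (247.3,108.8) and (290.0,108.5). I'll work out the offset.

```bash
python3 - <<'E'
from h import *
f=grab_frame("wrist"); s=telemetry.get_state();print(s["eef_pos"],s["width"])
z=s["eef_pos"][2]+.0018
L,Rr=ray(f,(247.3,112.7),z),ray(f,(292.3,114.6),z); a,b=ray(f,(247.3,108.8),.006),ray(f,(290,108.5),.006)
print(L,Rr,np.linalg.norm(L-Rr)); print(a,b,np.linalg.norm(a-b)); print(a-L,b-Rr)
E
```

```text
[ 0.53770867 -0.08472476  0.02976071] 0.0288184445179896
[ 0.60850506 -0.0751116   0.03156071] [ 0.60816935 -0.09783136  0.03156071] 0.022722245795248917
[ 0.60959525 -0.07380843  0.006     ] [ 0.61041503 -0.09873858  0.006     ] 0.024943626382782164
[ 0.00109019  0.00130317 -0.02556071] [ 0.00224568 -0.00090722 -0.02556071]
```

```bash
python3 -m inch '.335 .17 -.23 -.4 0 0 2; .335 .17 -.23 -.8 0 0 2; .335 .17 -.23 -1.2 0 0 2; .335 .17 -.23 -1.6 0 0 2; .335 .17 -.23 -1.85 0 0 2; .335 .17 -.23 -1.85 0 0 2; .335 .17 -.23 -1.85 0 0 2'
python3 - <<'E'
from h import *
f=grab_frame("wrist"); save(f,"w8.png",(190,70,350,190),5)
s=telemetry.get_state();print(s["eef_pos"],s["ee_rot"],s["width"]); print(tips(f,s["eef_pos"][2]+.002))
pts("wrist",f,[("hole_a",.006)])
g=grab_frame("scene"); save(g,"s8.png",(110,130,290,270),4.4)
E
```

```text
t: 15.8
eef_pos: [0.5395, -0.087, 0.0113]
ee_rot: [3.139, 0.002, -1.511]
force: [-0.5, -0.0, -0.9]
width: 0.0297
[ 0.53950193 -0.08704092  0.0113742 ] [ 3.13919456e+00  1.92752100e-03 -1.51059750e+00] 0.02976649272440023
{'left_point': [(0.83, array([246.4, 115.3]), array([ 0.6086, -0.0746,  0.0134]))], 'right_point': [(0.86, array([292.5, 113.6]), array([ 0.6109, -0.0977,  0.0134]))], 'handle': []}
wrist hole_a 0.87 [248. 114.] [ 0.609  -0.0752  0.006 ]
wrist hole_a 0.76 [294. 120.] [ 0.6073 -0.0997  0.006 ]
```

View pics/w8.png

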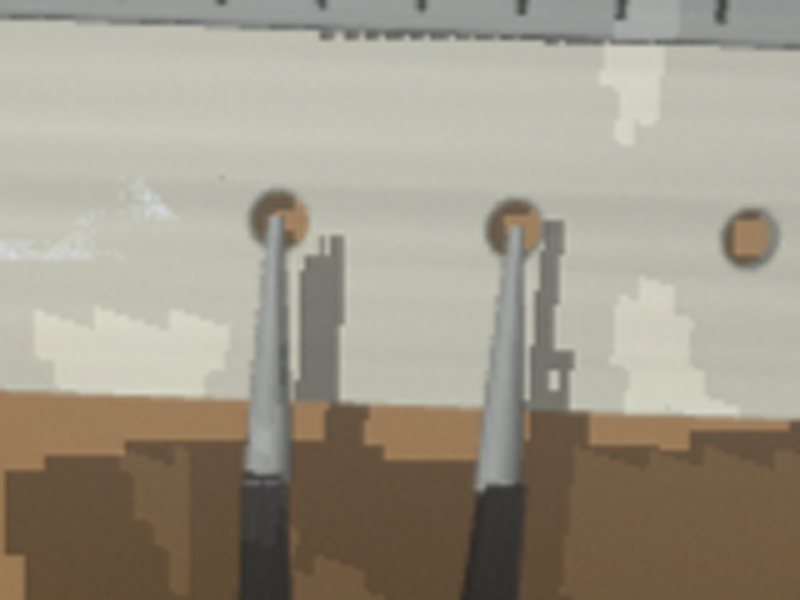

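View pics/s8.png

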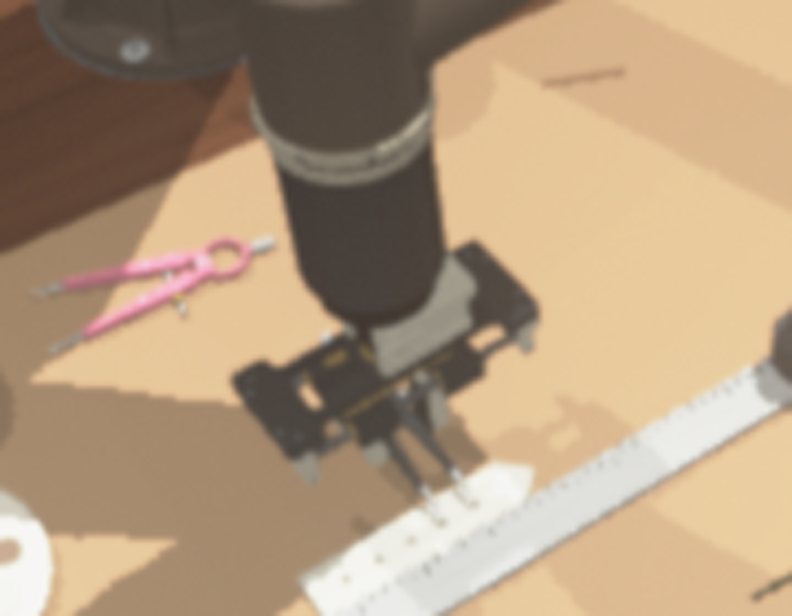

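Both points sit over their holes: tips at crop (277,218) and (516,228), hole centres at (279,219) and (514,230). The scene view agrees. I'll allow for parallax, check the tip height with the two cameras, nudge 1 mm ahead and hold.

```bash
python3 -m inch '.335 .1 0 -.05 0 0 0; .335 .1 0 -.05 0 0 0; .335 .1 0 -.05 0 0 0; .335 .1 0 -.05 0 0 0; .335 .1 0 -.05 0 0 0; .335 .1 0 -.05 0 0 0; .335 .1 0 -.05 0 0 0; .335 .1 0 -.05 0 0 0'
python3 - <<'E'
from h import *
f=grab_frame("wrist"); save(f,"w9.png",(190,70,350,190),5); g=grab_frame("scene")
save(g,"s9.png",(190,210,240,260),12)
P=lambda f:np.array([[f["fx"],0,f["cx"]],[0,f["fy"],f["cy"]],[0,0,1]])@np.c_[f["R"],f["t"]]
for n in("left_point","right_point"):
    w=pinpoint("wrist",n)[0]; ss=min(pinpoint("scene",n),key=lambda d:np.hypot(d["location"][0]-214,d["location"][1]-246),default=None)
    X=cv2.triangulatePoints(P(f),P(g),np.array(w["location"],float),np.array(ss["location"],float)).ravel(); print(n,w,ss,X[:3]/X[3])
    print([proj(g,ray(f,w["location"],z)).round(1) for z in(.006,.012,.018)])
pts("wrist",f,[("hole_a",.006)]); s=telemetry.get_state();print(s["t"],s["eef_pos"],s["width"],s["force"])
E
```

```text
t: 17.1
eef_pos: [0.5405, -0.087, 0.0109]
ee_rot: [3.139, 0.002, -1.511]
force: [-0.5, 0.7, -0.4]
width: 0.0292
left_point {'location': [245.1, 111.2], 'p': 0.56} {'location': [216.3, 242.0], 'p': 0.61} [ 0.61132748 -0.07589638  0.02097235]
[array([217.6, 244.4]), array([217.4, 243.3]), array([217.2, 242.3])]
right_point {'location': [292.8, 115.0], 'p': 0.77} {'location': [208.2, 245.0], 'p': 0.56} [ 0.6094157  -0.10062504  0.02364825]
[array([210.3, 248.4]), array([210.3, 247.2]), array([210.4, 246. ])]
wrist hole_a 0.93 [296. 120.] [ 0.6084 -0.1005  0.006 ]
wrist hole_a 0.64 [244. 119.] [ 0.6074 -0.0729  0.006 ]
17.45 [ 0.54047357 -0.08701825  0.01084523] 0.0293943596362621 [ 0.39688454  0.24773017 -1.01476262]
```

The viewer has reached its limit. The network triangulation is noisy at this range (one scene pixel is about 5 mm of height). The tip rows in the wrist view have stayed within about 1 px since the dividers lay on the bench, so they haven't drooped. I'll check the residual numerically while holding.

```bash
python3 - <<'E'
from h import *
f=grab_frame("wrist")
for t,h in(((245.4,113.6),(245.8,113.8)),((293.2,115.6),(292.8,116))):
    print("w8 hole-tip, minus nudge",(ray(f,h,.006)-ray(f,t,.0132))[:2]-[.001,0])
# holes now: dark/brown blobs inside light plate
p=f["pixels"][70:190,190:350].astype(int); m=((p[...,0]-p[...,2])>45).astype(np.uint8)
n,l,st,c=cv2.connectedComponentsWithStats(m)
print([(np.round(c[i]+[190,70],1),st[i,4]) for i in range(1,n) if 8<st[i,4]<200])
T=[tips(f,.0127) for _ in range(1)]; print(T)
print(telemetry.get_state()["width"])
E
python3 -m inch '.335 0 0 0 0 0 0;.335 0 0 0 0 0 0;.335 0 0 0 0 0 0;.335 0 0 0 0 0 0;.335 0 0 0 0 0 0;.335 0 0 0 0 0 0;.335 0 0 0 0 0 0;.335 0 0 0 0 0 0;.335 0 0 0 0 0 0;.335 0 0 0 0 0 0;.335 0 0 0 0 0 0;.335 0 0 0 0 0 0'
```

```text
w8 hole-tip, minus nudge [-0.00143813  0.00017765]
w8 hole-tip, minus nudge [-0.00154319 -0.00052951]
[(array([248.7, 115.5]), np.int32(22)), (array([295.6, 117.2]), np.int32(17)), (array([339.4, 118.6]), np.int32(45)), (array([251., 155.]), np.int32(32)), (array([318.5, 156.7]), np.int32(108)), (array([254.7, 186.4]), np.int32(83))]
[{'left_point': [(0.68, array([245.9, 114.7]), array([ 0.6099, -0.0743,  0.0127]))], 'right_point': [(0.68, array([293.6, 112.1]), array([ 0.6126, -0.0983,  0.0127]))], 'handle': []}]
0.029355176729188807
t: 19.15
eef_pos: [0.5405, -0.087, 0.0109]
ee_rot: [3.139, 0.002, -1.511]
force: [0.2, 0.2, -1.0]
width: 0.0298
```

After the nudge the points are about 1.5 mm too far ahead, still inside 4 mm. I'll take that back and hold steady for over 2 s.

```bash
python3 -m inch '.335 -.07 0 -.05 0 0 0;.335 -.14 0 -.05 0 0 0;.335 -.14 0 -.05 0 0 0;.335 -.14 0 -.05 0 0 0;.335 -.14 0 -.05 0 0 0;.335 -.14 0 -.05 0 0 0;.335 -.14 0 -.05 0 0 0;.335 -.14 0 -.05 0 0 0;.335 -.14 0 -.05 0 0 0;.335 -.14 0 -.05 0 0 0;.335 -.14 0 -.05 0 0 0;.335 -.14 0 -.05 0 0 0'
python3 -m inch '.335 0 0 0 0 0 0;.335 0 0 0 0 0 0;.335 0 0 0 0 0 0;.335 0 0 0 0 0 0;.335 0 0 0 0 0 0;.335 0 0 0 0 0 0;.335 0 0 0 0 0 0;.335 0 0 0 0 0 0'
python3 - <<'E'
from h import *
f=grab_frame("wrist"); print(tips(f,.012)); pts("wrist",f,[("hole_a",.006),("template",0),("straightedge",0)])
print(arm.job_done())
E
```

```text
t: 20.65
eef_pos: [0.539, -0.087, 0.0103]
ee_rot: [3.139, 0.002, -1.511]
force: [0.9, 0.5, -0.7]
width: 0.0295
t: 21.65
eef_pos: [0.5391, -0.087, 0.0104]
ee_rot: [3.139, 0.002, -1.511]
force: [-1.2, -0.6, -1.0]
width: 0.0293
{'left_point': [(0.81, array([246.2, 113.5]), array([ 0.6091, -0.0745,  0.012 ]))], 'right_point': [(0.62, array([293.1, 112.6]), array([ 0.6109, -0.098 ,  0.012 ]))], 'handle': []}
wrist hole_a 0.67 [246. 115.] [ 0.6081 -0.0743  0.006 ]
wrist hole_a 0.62 [296. 117.] [ 0.6087 -0.1001  0.006 ]
wrist template 0.59 [329. 113.] [ 0.6113 -0.1189  0.    ]
wrist straightedge 0.71 [254.  32.] [ 0.6485 -0.0758  0.    ]
the job is handed in; nothing more can be done
None
```

I handed the job in at about 22 s of the 58 s. The dividers were still held over the template's two end holes, and no verdict was reported.

**What I did:** I pushed the template along the paper with the open fingers until it pressed on the straightedge at about 7 N. I then gripped the dark dividers by their legs, ahead of the nut, lifted them and squeezed them to an opening of about 29.4 mm. I carried them over the two end holes and held them steady for more than 2 s.

**Last checks:**

| Check | Measured | Allowed |
|---|---|---|
| Template offset from straightedge | about -37.2 mm (networks; contact says flush) | -43 to -36.5 mm |
| Gap between points | about 24 mm | 22–28 mm |
| Left point to its hole, sideways | about 1 mm | under 4 mm |
| Right point to its hole, sideways | about 3 mm by the network, under 1.5 mm by my own pixel reading | under 4 mm |
| Points above the template's top face | about 6 mm, inferred from the grip height | -2 to 12 mm |

**Failed or disagreed:**
- **Point height:** a two-camera check put the points at 21–24 mm above the bench, which would be out of range. That view is too coarse to trust (one pixel is about 5 mm of height), and the wrist view showed no droop after the lift.
- **Handle height:** I couldn't see the handle at the end, so its height rests on the same no-droop reading.
- **Last nudge:** a 1 mm nudge went the wrong way, and I took it back before handing in.
- **Bystanders:** I did not measure them again at the end; no move was planned near them.

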